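# Unlock and remove the dead lamp from the wiring board

## Robot

A 6-joint arm with a two-finger parallel gripper is mounted at the origin on the work surface. World frame = base frame: x ahead of the robot, y to its left, z up, the work surface at z = 0. Lengths are in m, angles in rad, forces in N, time in s.
With the tool pointing down it reaches from about 0.35 to 0.925 m from the base axis. Payload 6.4 kg.
Tool frame: the origin (TCP) lies at the very end of the fingers, on their centre line; the grasp point (between the pads) lies 19 mm behind it; z points along the fingers, y is the direction in which the jaws open and shut (so a half turn about z gives the same grasp; the last joint's range is limited). The gripper opens to 85 mm and grips with 20 to 120 N. Pads are 22 mm wide; open, the fingers measure 114 mm over their backs; the gripper's body (76 mm by 85 mm) begins 54 mm behind the grasp point. The pads swing forward as they close: fully open they stand 13 mm farther back than shut.
Start: joints at [1.086, 0.245, 1.558, -0, 1.339, -0.174], TCP at [0.199, 0.619, 0.231] pointing down, gripper open.
Joint ranges: [-3.13, 3.13], [-1.02, 2.26], [0.13, 2.54], [-0.95, 4.09], [0.21, 2.88], [-2.74, 2.74]. Speed limits (rad/s): [2.57, 2.57, 3.14, 3.14, 3.14, 3.14].

## Interface

Orientations are given as a 3x3 rotation matrix whose columns are the frame's x, y, z axes.
In Python, from station import arm gives the robot as it stands.
- The arm moves only by the tool servo_tool, never from a script. Its argument "increments" is text: rows parted by semicolons, each of 7 numbers parted by spaces: the turn, a rotation vector about the tool's x, y, z in units of 8 degrees (1.0 is 8 degrees), then the shift along the tool's x, y, z in units of 30 mm (1.0 is 30 mm), then the finger opening in mm, from 0 to 85.4. In form: wx wy wz dx dy dz fingers; .... A call has 1 to 12 rows; each row is the pose to reach, as a shift and turn from the pose commanded when the call began, along the tool's axes at that moment; what a row does not reach only later rows make up. A row lasts 1/8 s, in which the tool goes at most 62.5 mm and 10.7 degrees, less where a joint would pass 70% of its speed; a pose out of reach is approached as far as the arm can. A call with a gripper value outside its range is refused whole. The fingers move at their own pace and stop on an object; "newtons" is the grip in N (left out, the last holds). Time passes only in rows, so rows that repeat a pose let the fingers close. It gives the time, the measured TCP pose, the force and the opening at its end, in the units of the state.
- arm.observe(): the state, without advancing time (a new reading comes with each control period).
- arm.camera(name): name is "scene" or "top" or "wrist"; returns the picture (400x640x3 uint8, red, green, blue); there is no depth.
- arm.camera_info(name): a dict with "camera_matrix" (3x3 intrinsics, pixels), "k1" (the pictures are not rectified: a ray, as slopes to the right and down, at radius r is drawn at 1 + k1 r^2 times it, then the intrinsics apply), "R" (3x3) and "t" (3): a world point X has camera coordinates R X + t; the wrist camera has in their place "T_tool_cam" (4x4, takes a point from camera to tool coordinates, whose origin is the TCP and whose axes are the flange's). Camera axes: x right, y down, z forward; pixel columns grow to the right and rows downward; lengths in m; the calibration is good to about 2 mm. A picture is of the moment at which its call begins: read the wrist's pose just before it. camera_info takes no time and is no camera call.
- arm.job_done(): hands the job in, once; it reports no verdict.
Trained networks look in the newest picture that a camera, given by its name, has taken for a name from the list of things; names that differ only in an ending like _2 or _b are one class to them, and where a whole thing is asked for, a point or a joint stands for the part that bears it (a point fixed in the world has none). Each returns a list of dicts, best first, with "conf" (0 to 1); they miss things now and then, are a little off and sometimes report something else, mostly with a low value. They report only what shows in the picture. A call takes as long as a camera call.
- arm.regions_of(camera, thing): "mask" (400x640 bool, what is visible of it).
- arm.mark_of(camera, thing): "xyz" ([x, y, z] in m, in the coordinates of the camera as it stood for that picture, good to about 4 mm: a listed point, or the origin of a listed thing).
The state is a dict: "time": time; "joints": joint angles; "qd": joint speeds; "joint_efforts": joint torques, N m; "tool_pos": TCP position; "tool_rot": TCP orientation; "contact_force": force on the tool from outside, world axes, zero at the start; "torque": the same for the moment, N m; "gripper_width": finger opening in m.
Only numpy, scipy, OpenCV 4.12 (cv2) and the standard library are available. Lean on these libraries where they do the work, as an engineer would, in place of code of your own. Each camera call takes 0.05 s, during which the arm holds its last target. There are 200 camera calls.

## Task

One of the three lamps on the wiring board has burnt out: its bulb is blackened. Pull its sprung blue collar up to unlock it, draw the lamp out of its socket and stand it upright in the red tray without dropping it; leave the two good lamps in their sockets.

Things in the scene. Friction and masses are not known exactly. Their poses are not given: they have to be found in the camera images.
- dead_lamp: Black bulb. Origin: centre of flat foot; z up the round axis. Foot up: white plug dia 36, 0 to 34 mm (in the socket); blue collar dia 44, 40 to 72 mm; bulb dia 36, top 112 mm; ~200 g. Collar slides up 10 mm on the lamp, sprung 4 to 8 N, freeing claws at 5 to 8 mm: grip it about 60 mm up and pull straight up; lamp follows, clear after 50 mm, then snaps up 10 mm into the collar.
- good_lamp_1: A good lamp, yellow bulb, same make, size and origin as the dead lamp, upright in its own fixed socket. Each socket is a black box, 70 x 70 mm, with a flat white top level with 34 mm above the lamp's foot: keep fingertips above that. Two claws low on the plug hook under this top; pulling on the bulb does not free them. A freed lamp stands on its foot.
- good_lamp_2: The other good lamp, yellow bulb; same make, size and origin. The three lamps stand at least 110 mm apart in any order on a plank board.
- tray_in (a point): Centre of the inner floor of the red open tray, fixed on the board. Inner floor 150 x 150 mm, its walls 5 mm thick and 17 mm high above the inner floor; x and y run along its sides, z up.

How it is judged:
By the outcome, as a careful person would: the job done as asked, in the order asked, and still so for the second after the job is handed in, with the robot touching nothing.
It also fails if it takes over 45 s, if anything falls off the work surface, if the arm or the gripper's body presses on something with over 40 N, if the wrist force passes 120 N, or if a joint passes its speed limit or range.

## Working session

There is one attempt and no reset: what is moved stays moved. The work goes in short steps, Python scripts to look and compute and a tool call to move; the robot and the scene stay as the last step left them, time stands still between calls to the robot, and variables do not carry over. Pictures are saved under pics/ and viewed, about 8 in all and at most 12, crops included, and the job is handed in when it is done.

Besides the shell and the picture viewer there is one more tool, called after "Call:" in YAML: its name, and indented under it one key for each argument. servo_tool: Moves the arm, as the interface text tells. Its arguments: {"type":"object","properties":{"increments":{"type":"string"},"newtons":{"type":"number"}},"required":["increments"]}

```bash
mkdir -p pics; ls; cat > h.py <<'E'
import numpy as np, cv2
from station import arm
np.set_printoptions(precision=4,suppress=True)
def save(cam,n):
    im=arm.camera(cam); cv2.imwrite(f'pics/{n}.png',im[:,:,::-1]); return im
def world(cam,p,st=None):
    i=arm.camera_info(cam)
    if cam=='wrist':
        T=np.array(i['T_tool_cam']); q=T[:3,:3]@p+T[:3,3]
        return np.array(st['tool_rot'])@q+np.array(st['tool_pos'])
    return np.array(i['R']).T@(np.array(p)-np.array(i['t']))
def pix(cam,X,st=None):
    i=arm.camera_info(cam);X=np.array(X,float)
    if cam=='wrist':
        T=np.array(i['T_tool_cam']); q=np.array(st['tool_rot']).T@(X-np.array(st['tool_pos'])); c=T[:3,:3].T@(q-T[:3,3])
    else: c=np.array(i['R'])@X+np.array(i['t'])
    u=c[:2]/c[2]; u=u*(1+i['k1']*(u@u)); K=np.array(i['camera_matrix'])
    return K[:2,:2]@u+K[:2,2]
E
python3 - <<'E'
from h import *
s=arm.observe(); print(s['tool_pos'],s['tool_rot'],s['contact_force'],s['gripper_width'],s['time'])
ims=[]
for c in ('scene','top'):
    ims.append(save(c,c+'0'))
    for t in ('dead_lamp','good_lamp_1','tray_in'):
        for d in arm.mark_of(c,t): 
            w=world(c,d['xyz']);print(c,t,round(d['conf'],2),w,pix(c,w))
cv2.imwrite('pics/both.png',cv2.resize(np.vstack(ims),None,fx=.75,fy=.75)[:,:,::-1])
print(arm.observe()['time'])
E
```

```text
pics
[0.1985 0.6184 0.2302] [[-0.9521  0.3058 -0.0009]
 [ 0.3058  0.9521 -0.0017]
 [ 0.0003 -0.0019 -1.    ]] [-0.3084 -0.0838  0.7068] 0.08527899684312015 0.0
scene dead_lamp 0.96 [0.5935 0.303  0.0357] [405.3439 341.5105]
scene good_lamp_1 0.93 [ 0.4843 -0.0183  0.0341] [335.8152 208.1093]
scene good_lamp_1 0.7 [0.4887 0.1096 0.0367] [374.7144 242.5002]
scene tray_in 0.65 [ 0.4666 -0.2472  0.0348] [284.4631 156.5573]
top dead_lamp 0.71 [0.5887 0.3034 0.0363] [189.4422 185.2841]
top good_lamp_1 0.75 [ 0.4811 -0.0146  0.0355] [338.6741 232.9191]
top good_lamp_1 0.75 [0.4904 0.1065 0.0347] [281.1194 229.5764]
top tray_in 0.65 [ 0.4633 -0.2457  0.0337] [447.8798 239.2193]
0.4
```

View pics/both.png

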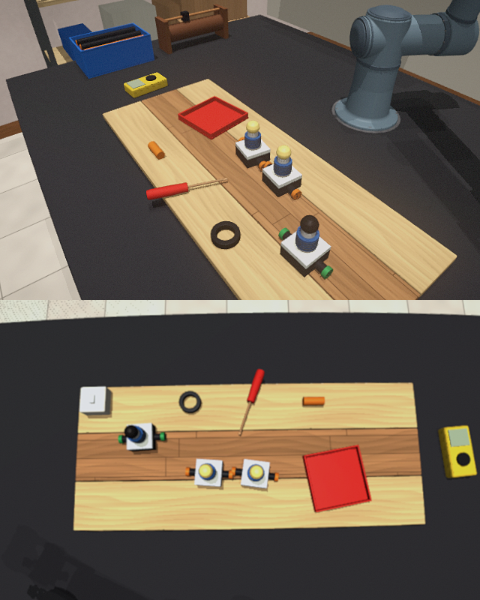

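The scene view (0.75 scale) shows the black-bulbed lamp at (310,235) and in the top view at (137,435); the tray is at (337,478) in the top view. Both cameras and the networks agree. I'm moving above the dead lamp.

Call:
servo_tool:
  increments: "0 0 0 -2 -0.8 -0.8 85;0 0 0 -4 -1.5 -1.5 85;0 0 0 -6 -2.3 -1.5 85;0 0 0 -8 -3 -1.5 85;0 0 0 -10 -3.8 -1.5 85;0 0 0 -12 -4.6 -1.5 85;0 0 0 -13.8 -5.3 -1.5 85;0 0 0 -15 -5.8 -1.5 85;0 0 0 -15.65 -6 -1.5 85;0 0 0 -15.65 -6 -1.5 85;0 0 0 -15.65 -6 -1.5 85"
  newtons: 50

```text
time: 1.78
tool_pos: [0.5896, 0.3052, 0.2763]
tool_rot: [[-0.953, 0.304, -0.001], [0.304, 0.953, 0.0], [0.001, 0.0, -1.0]]
contact_force: [0.1, 0.1, -0.3]
gripper_width: 0.0848
```

```bash
cat > look.py <<'E'
from h import *
import sys
s=arm.observe(); print(s['tool_pos'],s['tool_rot'],s['contact_force'],s['gripper_width'],s['time'])
save('wrist',sys.argv[1])
for t in sys.argv[2:]:
    for d in arm.mark_of('wrist',t):
        w=world('wrist',d['xyz'],s); dd=np.array(s['tool_rot']).T@(w-s['tool_pos'])
        print(t,round(d['conf'],2),w,pix('wrist',w,s),'tool units',dd/.03)
E
python3 look.py w1 dead_lamp good_lamp_1
```

```text
[0.5896 0.3052 0.2763] [[-0.9526  0.3042 -0.0006]
 [ 0.3042  0.9526  0.0003]
 [ 0.0007  0.0002 -1.    ]] [ 0.0832  0.0887 -0.2546] 0.084827820550745 1.775
dead_lamp 0.9 [0.5888 0.3017 0.0394] [320.5038 164.2071] tool units [-0.0128 -0.1195  7.8941]
good_lamp_1 0.92 [ 0.485  -0.0187  0.0335] [ 75.9113 163.58  ] tool units [  0.0328 -11.3462   8.0909]
```

View pics/w1.png

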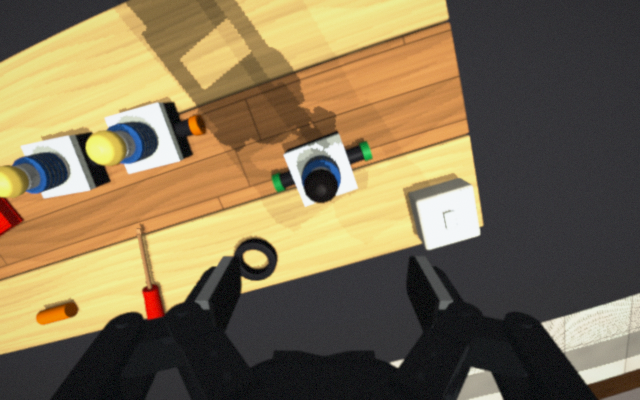

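```bash
python3 - <<'E'
from h import *
s=arm.observe()
im=cv2.imread('pics/w1.png'); c=im[110:240,250:390]
b,g,r=[im[:,:,k].astype(int) for k in range(3)]
m=((im.min(2)>150)&(im.max(2)-im.min(2)<60)).astype(np.uint8); m[:,:260]=0;m[:,380:]=0;m[:110]=0;m[230:]=0
pts=cv2.findNonZero(m); print(cv2.minAreaRect(cv2.convexHull(pts)))
for z in (.066,.070,.074): print(z,pix('wrist',[.590,.3025,z],s))
for z in (.139,): print('bulb ctr~',pix('wrist',[.590,.3025,.130],s))
cv2.imwrite('pics/c.png',cv2.resize(c,None,fx=4,fy=4,interpolation=2))
E
```

```text
((320.2806091308594, 170.80178833007812), (57.575355529785156, 59.93499755859375), 70.70995330810547)
0.066 [321.1725 169.4373]
0.07 [321.1481 170.203 ]
0.074 [321.1232 170.9852]
bulb ctr~ [320.7087 184.0087]
```

View pics/c.png

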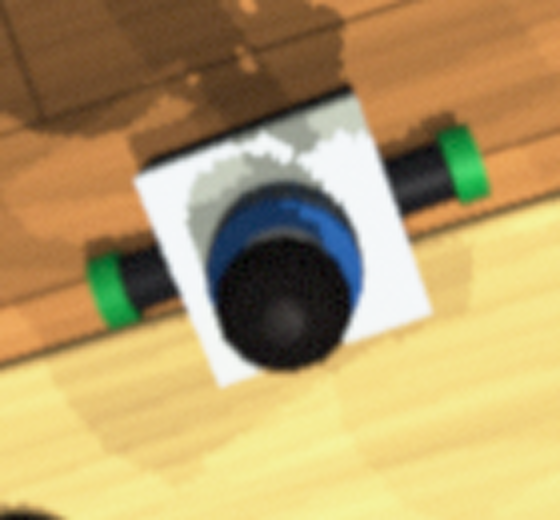

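The crop shows the dead lamp centred on its socket top; measured top centre is (320.3,170.8) and the prediction was (321.1,170.2), so x, y and z agree to about 1 mm. I'm descending.

Call:
servo_tool:
  increments: "0 0 0 0 -0.1 1.5 85;0 0 0 0 -0.1 3 85;0 0 0 0 -0.1 4.2 85;0 0 0 0 -0.1 5.2 85;0 0 0 0 -0.1 5.9 85;0 0 0 0 -0.1 6.3 85;0 0 0 0 -0.1 6.5 85;0 0 0 0 -0.1 6.6 85;0 0 0 0 -0.1 6.6 85;0 0 0 0 -0.1 6.6 60;0 0 0 0 -0.1 6.6 50"
  newtons: 60

```text
time: 3.3
tool_pos: [0.5901, 0.3011, 0.0788]
tool_rot: [[-0.952, 0.306, 0.001], [0.306, 0.952, 0.0], [-0.001, 0.0, -1.0]]
contact_force: [0.8, 0.0, -0.1]
gripper_width: 0.0513
```

```bash
python3 - <<'E'
from h import *
print(arm.observe()['contact_force'])
a=save('wrist','w2')
b=save('scene','s2')
cv2.imwrite('pics/c2.png',np.vstack([a,cv2.resize(b[250:400,300:540],(640,400))])[:,:,::-1][:, :])
im=cv2.imread('pics/c2.png'); cv2.imwrite('pics/c2.png',cv2.resize(im,None,fx=.75,fy=.75))
E
```

```text
[ 0.7682  0.0215 -0.147 ]
```

View pics/c2.png

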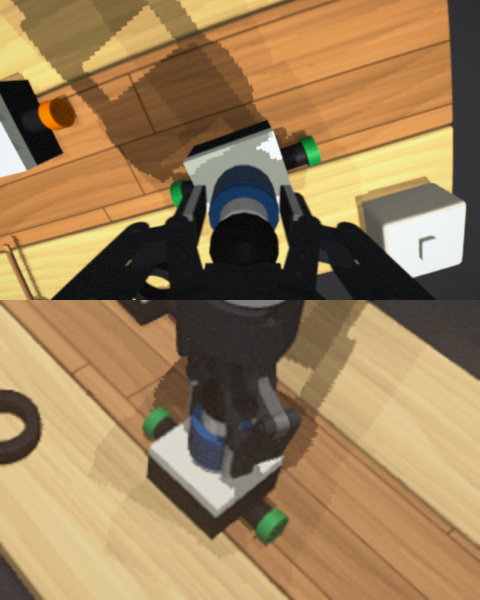

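The fingers straddle the collar at wrist (245,195), centred, with the tips above the white top. I'm closing them.

Call:
servo_tool:
  increments: "0 0 0 0 0 0 42;0 0 0 0 0 0 38;0 0 0 0 0 0 38;0 0 0 0 0 0 38;0 0 0 0 0 0 38"
  newtons: 60

```text
time: 4.03
tool_pos: [0.5901, 0.3011, 0.0788]
tool_rot: [[-0.952, 0.306, 0.001], [0.306, 0.952, 0.0], [-0.001, 0.0, -1.0]]
contact_force: [-1.5, -0.1, 5.8]
gripper_width: 0.0427
```

Call:
servo_tool:
  increments: "0 0 0 0 0 -0.1 38;0 0 0 0 0 -0.2 38;0 0 0 0 0 -0.3 38;0 0 0 0 0 -0.4 38;0 0 0 0 0 -0.5 38;0 0 0 0 0 -0.6 38;0 0 0 0 0 -0.7 38"

```text
time: 4.9
tool_pos: [0.5901, 0.3011, 0.1]
tool_rot: [[-0.952, 0.306, 0.001], [0.306, 0.952, 0.0], [-0.001, 0.0, -1.0]]
contact_force: [0.0, 1.8, -3.9]
gripper_width: 0.0423
```

Call:
servo_tool:
  increments: "0 0 0 0 0 -0.2 38;0 0 0 0 0 -0.4 38;0 0 0 0 0 -0.6 38;0 0 0 0 0 -0.8 38;0 0 0 0 0 -1 38;0 0 0 0 0 -1.2 38;0 0 0 0 0 -1.5 38;0 0 0 0 0 -1.8 38;0 0 0 0 0 -2.2 38;0 0 0 0 0 -2.6 38;0 0 0 0 0 -3 38;0 0 0 0 0 -3 38"

```text
time: 6.4
tool_pos: [0.5907, 0.3013, 0.1911]
tool_rot: [[-0.952, 0.306, 0.003], [0.306, 0.952, 0.001], [-0.002, 0.002, -1.0]]
contact_force: [0.0, 0.2, -1.7]
gripper_width: 0.0423
```

```bash
python3 - <<'E'
from h import *
s=arm.observe();print(s['contact_force'],s['tool_pos'],s['gripper_width'])
a=save('wrist','w3')
b=save('scene','s3')
cv2.imwrite('pics/c3.png',cv2.resize(np.vstack([a,cv2.resize(b[200:400,280:600],(640,400))]),None,fx=.75,fy=.75)[:,:,::-1])
R=np.array(s['tool_rot'])
print('tray units',R.T@(np.array([.465,-.2465,s['tool_pos'][2]])-s['tool_pos'])/.03)
E
```

```text
[ 0.0449  0.1743 -1.7126] [0.5907 0.3013 0.1911] 0.04234243574021864
tray units [ -1.5966 -18.6671  -0.0282]
```

View pics/c3.png

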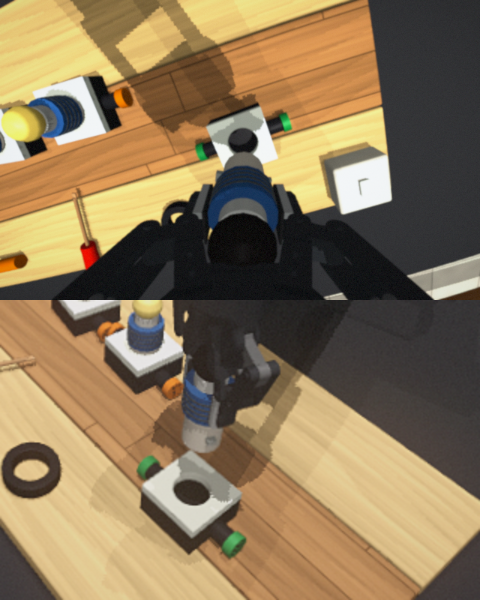

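The lamp is clear: its white plug shows in the lower view at (200,435) above the empty socket hole at (192,490). I'm carrying it over to the tray, staying high above the good lamps.

Call:
servo_tool:
  increments: "0 0 0 0 0 -0.7 38;0 0 0 0 0 -1.5 38;0 0 0 0 -0.4 -2 38;0 0 0 -0.1 -1.2 -2.2 38;0 0 0 -0.2 -2.3 -2.2 38;0 0 0 -0.3 -3.6 -2.2 38;0 0 0 -0.4 -5 -2.2 38;0 0 0 -0.5 -6.4 -2.2 38;0 0 0 -0.6 -7.8 -2.2 38;0 0 0 -0.8 -9.2 -2.2 38;0 0 0 -0.9 -10.4 -2.2 38;0 0 0 -1 -11.4 -2.2 38"

```text
time: 8.0
tool_pos: [0.512, -0.036, 0.2546]
tool_rot: [[-0.952, 0.308, -0.001], [0.308, 0.952, -0.0], [0.001, -0.0, -1.0]]
contact_force: [0.6, -0.6, -2.4]
gripper_width: 0.0428
```

Call:
servo_tool:
  increments: "0 0 0 0 -1 0 38;0 0 0 -0.1 -2.2 0 38;0 0 0 -0.2 -3.4 0 38;0 0 0 -0.3 -4.6 0 38;0 0 0 -0.4 -5.7 0 38;0 0 0 -0.5 -6.5 0 38;0 0 0 -0.6 -7 0 38;0 0 0 -0.6 -7.25 0 38;0 0 0 -0.6 -7.25 0 38;0 0 0 -0.6 -7.25 0 38"

```text
time: 9.25
tool_pos: [0.4645, -0.2457, 0.2552]
tool_rot: [[-0.952, 0.305, -0.0], [0.305, 0.952, 0.0], [0.0, 0.0, -1.0]]
contact_force: [-0.6, -0.0, -2.4]
gripper_width: 0.0425
```

```bash
python3 - <<'E'
from h import *
s=arm.observe();print(s['contact_force'],s['tool_pos'],s['tool_rot'],s['gripper_width'],s['time'])
save('wrist','w4')
for t in ('dead_lamp','tray_in'):
  for d in arm.mark_of('wrist',t): print('w',t,d['conf'],world('wrist',d['xyz'],s))
save('scene','s4')
for t in ('dead_lamp','tray_in'):
  for d in arm.mark_of('scene',t): print('s',t,d['conf'],world('scene',d['xyz']))
E
```

```text
[-0.5569 -0.0046 -2.3798] [ 0.4645 -0.2457  0.2552] [[-0.9523  0.305  -0.0001]
 [ 0.305   0.9523  0.0003]
 [ 0.0002  0.0003 -1.    ]] 0.04253195905779299 9.25
w dead_lamp 0.78 [ 0.4641 -0.2452  0.2107]
w tray_in 0.9 [ 0.4703 -0.2478  0.034 ]
s dead_lamp 0.89 [ 0.4672 -0.2486  0.2089]
s tray_in 0.74 [ 0.4688 -0.2424  0.0366]
s tray_in 0.67 [ 0.4841 -0.0176  0.0341]
s tray_in 0.2 [ 0.4684 -0.2452  0.2081]
```

View pics/w4.png

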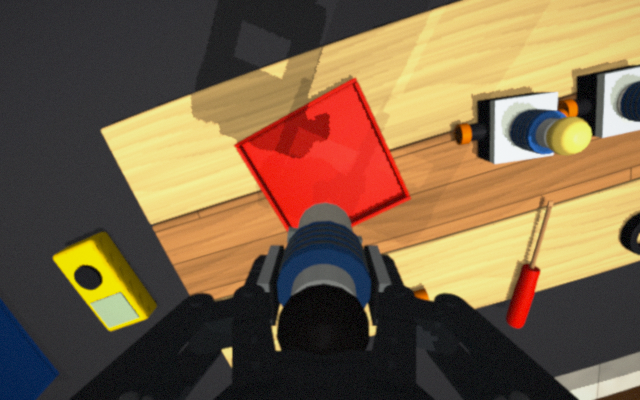

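The lamp hangs upright over the tray: plug at (325,225), tray at (325,155). The foot is about 0.21 m up and the tray floor about 0.0345 m. I'm lowering it to about 1 cm above the floor, then creeping down.

Call:
servo_tool:
  increments: "0 0 0 -0.1 0 0.7 38;0 0 0 -0.1 0 1.6 38;0 0 0 -0.1 0 2.6 38;0 0 0 -0.1 0 3.6 38;0 0 0 -0.1 0 4.4 38;0 0 0 -0.1 0 5 38;0 0 0 -0.1 0 5.3 38;0 0 0 -0.1 0 5.5 38;0 0 0 -0.1 0 5.5 38"

```text
time: 10.68
tool_pos: [0.4675, -0.2474, 0.0905]
tool_rot: [[-0.952, 0.306, 0.0], [0.306, 0.952, -0.0], [-0.0, -0.0, -1.0]]
contact_force: [0.0, 0.0, -1.5]
gripper_width: 0.0428
```

Call:
servo_tool:
  increments: "0 0 0 0 0 0.06 38;0 0 0 0 0 0.12 38;0 0 0 0 0 0.18 38;0 0 0 0 0 0.22 38;0 0 0 0 0 0.22 38"

```text
time: 11.3
tool_pos: [0.4672, -0.2472, 0.0836]
tool_rot: [[-0.952, 0.306, -0.0], [0.306, 0.952, 0.0], [0.0, 0.0, -1.0]]
contact_force: [0.3, 0.7, -1.5]
gripper_width: 0.0426
```

Call:
servo_tool:
  increments: "0 0 0 0 0 0.04 38;0 0 0 0 0 0.08 38;0 0 0 0 0 0.08 38"

```text
time: 11.68
tool_pos: [0.4672, -0.2472, 0.0811]
tool_rot: [[-0.952, 0.306, -0.0], [0.306, 0.952, 0.0], [0.0, 0.0, -1.0]]
contact_force: [-0.0, 0.1, -2.1]
gripper_width: 0.0423
```

Call:
servo_tool:
  increments: "0 0 0 0 0 0.03 38;0 0 0 0 0 0.06 38;0 0 0 0 0 0.06 38"

```text
time: 12.05
tool_pos: [0.4672, -0.2472, 0.0794]
tool_rot: [[-0.952, 0.306, -0.0], [0.306, 0.952, 0.0], [0.0, 0.0, -1.0]]
contact_force: [0.1, 0.5, -1.5]
gripper_width: 0.0423
```

Call:
servo_tool:
  increments: "0 0 0 0 0 0.03 38;0 0 0 0 0 0.06 38;0 0 0 0 0 0.06 38"

```text
time: 12.42
tool_pos: [0.4674, -0.2473, 0.0778]
tool_rot: [[-0.952, 0.306, 0.0], [0.306, 0.952, -0.0], [-0.0, -0.0, -1.0]]
contact_force: [0.1, -0.4, -0.7]
gripper_width: 0.0422
```

Call:
servo_tool:
  increments: "0 0 0 0 0 0.03 38;0 0 0 0 0 0.05 38;0 0 0 0 0 0.05 38"

```text
time: 12.8
tool_pos: [0.4678, -0.2474, 0.0777]
tool_rot: [[-0.952, 0.306, 0.0], [0.306, 0.952, -0.0], [-0.0, -0.0, -1.0]]
contact_force: [-3.3, 3.2, 10.1]
gripper_width: 0.0423
```

Firm contact at +10 N. I'm easing back about 1 mm and opening slowly.

Call:
servo_tool:
  increments: "0 0 0 0 0 -0.03 38;0 0 0 0 0 -0.04 38;0 0 0 0 0 -0.04 43;0 0 0 0 0 -0.04 46;0 0 0 0 0 -0.04 50;0 0 0 0 0 -0.04 56;0 0 0 0 0 -0.04 64;0 0 0 0 0 -0.04 74;0 0 0 0 0 -0.04 85;0 0 0 0 0 -0.04 85;0 0 0 0 0 -0.04 85"
  newtons: 20

```text
time: 14.18
tool_pos: [0.4673, -0.2472, 0.0774]
tool_rot: [[-0.952, 0.306, 0.0], [0.306, 0.952, -0.0], [-0.0, -0.0, -1.0]]
contact_force: [0.2, -0.0, -0.5]
gripper_width: 0.0849
```

Call:
servo_tool:
  increments: "0 0 0 0 0 -0.3 85;0 0 0 0 0 -0.8 85;0 0 0 0 0 -1.6 85;0 0 0 0 0 -2.6 85;0 0 0 0 0 -3.6 85;0 0 0 0 0 -4.6 85;0 0 0 0 0 -5.4 85;0 0 0 0 0 -6 85;0 0 0 0 0 -6 85"

```text
time: 15.3
tool_pos: [0.4679, -0.2477, 0.2594]
tool_rot: [[-0.952, 0.306, 0.003], [0.306, 0.952, -0.002], [-0.003, -0.001, -1.0]]
contact_force: [0.0, -0.6, -0.5]
gripper_width: 0.0846
```

```bash
python3 - <<'E'
from h import *
s=arm.observe();print(s['contact_force'],s['tool_pos'],s['gripper_width'],s['time'])
a=save('wrist','w5')
for t in ('dead_lamp','good_lamp_1','tray_in'):
  for d in arm.mark_of('wrist',t): print('w',t,d['conf'],world('wrist',d['xyz'],s))
b=save('scene','s5')
for t in ('dead_lamp','good_lamp_1'):
  for d in arm.mark_of('scene',t): print('s',t,d['conf'],world('scene',d['xyz']))
cv2.imwrite('pics/c5.png',cv2.resize(np.vstack([a,cv2.resize(b[100:300,200:520],(640,400))]),None,fx=.75,fy=.75)[:,:,::-1])
E
```

```text
[ 0.0027 -0.6491 -0.4777] [ 0.4679 -0.2477  0.2594] 0.08456913850873045 15.3
w dead_lamp 0.94 [ 0.4686 -0.2483  0.034 ]
w good_lamp_1 0.75 [0.489  0.1103 0.0372]
w good_lamp_1 0.59 [ 0.4875 -0.0174  0.035 ]
w tray_in 0.96 [ 0.4652 -0.2505  0.0329]
s dead_lamp 0.94 [ 0.4677 -0.2463  0.0302]
s good_lamp_1 0.94 [ 0.4847 -0.0176  0.0342]
s good_lamp_1 0.92 [0.4875 0.1076 0.04  ]
```

View pics/c5.png

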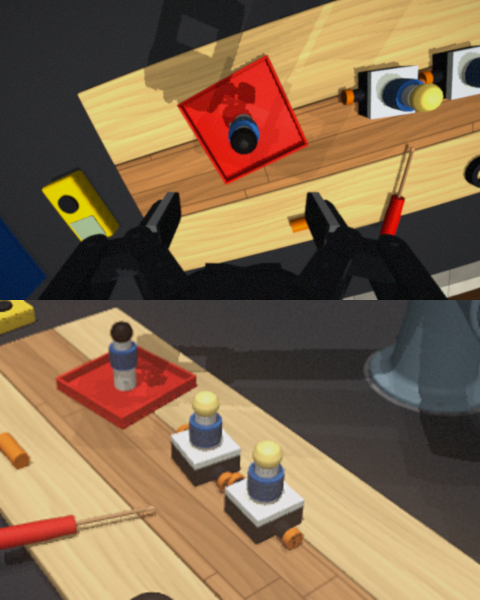

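The dead lamp stands upright in the middle of the tray, at (123,360) in the lower view. Both good lamps are still seated at (205,430) and (267,480), and the gripper is clear.

```bash
python3 -c "
from station import arm
print(arm.job_done())"
```

```text
the job is handed in; nothing more can be done
None
```

The dead lamp now stands upright near the centre of the red tray, and both good lamps are still in their sockets. I gripped its collar, pulled it straight up out of the socket, carried it high over the good lamps and set it down. I let go only once I felt it touch the tray floor. The job was handed in at about 15.4 s, with the gripper clear of everything.

- **Lamp position:** the last wrist and scene views put the lamp's foot at about (0.468, -0.247) m. That is within a few mm of the tray centre, and the pictures show it upright.
- **Height readings:** the wrist camera put the foot at 0.034 m, level with the tray floor. The scene camera said 0.030 m, a 4 mm difference that is within the network's stated accuracy.
- **Good lamps:** both were measured where they were at the start, within a few mm.
- **Forces:** the highest reading I saw was about 11 N, at the moment the lamp touched the tray floor.

No check failed.

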